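# Put the flask shaker into third and start it

## Robot

A 6-joint arm with a two-finger parallel gripper is mounted at the origin on the work surface. World frame = base frame: x ahead of the robot, y to its left, z up, the work surface at z = 0. Lengths are in mm, angles in rad, forces in N, time in s.
With the tool pointing down it reaches from about 300 to 775 mm from the base axis. Payload 14.6 kg.
Tool frame: the origin (TCP) lies between the finger pads; the fingertips stand 22 mm ahead of it and the grasp point (between the pads) lies 3 mm ahead of it (manip.tcp_to_tips is the distance from the TCP to the fingertips, in mm); y points along the fingers, z is the direction in which the jaws open and shut, and the axes are right-handed (so a half turn about y gives the same grasp; the last joint's range is limited). The gripper opens to 94 mm and grips with 3 to 60 N. Pads are 16 mm wide; open, the fingers measure 119 mm over their backs; the gripper's body (75 mm by 177 mm) begins 78 mm behind the grasp point.
Start: joints at [1.186, 0.3, 1.521, -0, 1.321, -0.067], TCP at [171.86, 522.45, 227.446] pointing down, gripper open.
Joint ranges: [-3.03, 3.03], [-0.79, 2.21], [0.23, 2.52], [-1.04, 4.18], [0, 3.07], [-2.55, 2.55]. Speed limits (rad/s): [2.22, 2.22, 2.57, 3.14, 3.14, 3.14].

## Interface

Orientations are given as [roll, pitch, yaw] about the fixed x, y, z axes, in that order (R = Rz(yaw) Ry(pitch) Rx(roll)).
In Python, from cell import manip gives the robot as it stands.
- The arm moves only by the shell command python3 -m jog 'ROWS' [OPENING] [FORCE]. ROWS is JSON, one flat list of numbers, 6 for each row, row after row: the shift along the tool's x, y, z in mm, then the turn, a rotation vector about the tool's x, y, z in degrees. A call has 1 to 10 rows; each row is the pose to reach, as a shift and turn from the pose commanded when the call began, along the tool's axes at that moment; what a row does not reach only later rows make up. A row lasts 1/12 s, in which the tool goes at most 41.7 mm and 7.16 degrees, less where a joint would pass 70% of its speed; a pose out of reach is approached as far as the arm can. A call with a gripper value outside its range is refused whole. OPENING is the finger opening in mm, from 0 to 94, set as the call begins (- or left out, the last holds). The fingers move at their own pace and stop on an object; FORCE is the grip in N (left out, the last holds). Time passes only in rows, so rows that repeat a pose let the fingers close. It gives the time, the measured TCP pose, the force and the opening at its end, in the units of the state.
- manip.read_state(): the state, without advancing time (a new reading comes with each control period).
- manip.camera(name): name is "scene" or "top"; returns a dict with "img" (400x640x3 uint8, red, green, blue), "intrinsics" (3x3 intrinsics, pixels), "origin" and "orientation" of the camera in the world. Camera axes: x right, y down, z forward; pixel columns grow to the right and rows downward; lengths in mm; the calibration is good to about 2 mm. A picture is of the moment at which its call begins. There is no depth.
- manip.sign_off(): hands the job in, once; it reports no verdict.
Trained networks look in a picture, given as the dict that the camera call returned (one of the last four; its "shot" number tells which), for a name from the list of things; names that differ only in an ending like _2 or _b are one class to them, and where a whole thing is asked for, a point or a joint stands for the part that bears it (a point fixed in the world has none). Each returns a list of dicts, best first, with "score" (0 to 1); they miss things now and then, are a little off and sometimes report something else, mostly with a low value. They report only what shows in the picture. A call takes as long as a camera call.
- manip.masks_of(thing, picture): "pixels" (400x640 bool, what is visible of it) and "xy" ([column, row] in pixels, amid what is visible of it).
- manip.tip_of(thing, picture): "xy" ([column, row] in pixels: a listed point, or the origin of a listed thing).
The state is a dict: "clock": time; "joints": joint angles; "qd": joint speeds; "effort": joint torques, N m; "eef_pos": TCP position; "eef_rot": TCP orientation; "wrist_force": force on the tool from outside, world axes, zero at the start; "moment": the same for the moment, N m; "finger_gap": finger opening in mm.
Only numpy, scipy, OpenCV 4.12 (cv2) and the standard library are available. Lean on these libraries where they do the work, as an engineer would, in place of code of your own. Each camera call takes 0.05 s, during which the arm holds its last target.

## Task

Set the flask shaker going in third gear. With the fingertips, push its gear lever through the H-shaped gate: along to the middle, across to the right-hand side, then forward (away from the robot) fully home into the third slot. Then press the round start button right down, let it come up again, and leave the lever in third and all the glassware and bottles standing where they are.

Things in the scene. Friction and masses are not known exactly. Their poses are not given: they have to be found in the camera images.
- shaker: flask shaker, a fixed machine. x = forward (away from the robot), y = left, z up; origin on the bench under the middle of its white housing: 240 mm in x, 340 in y, flat deck 100 mm up. On the deck: gate plate at x 0, y -60; start button at x -30, y +110; fixed grey dial (32 mm across, 10 tall) at x +75, y +110. At y -185 to -425 a steel tray, floor 82 mm up, carries glassware
- gate_middle (a point): middle of the top face of the aluminium gate plate (110 by 90 mm, 105 mm above the bench). Its H opening: two legs along shaker x, 15 mm wide, 66 long, centred 16.5 mm left and right of this point, joined here by a crossbar along y, 18 mm wide. The four half legs are the slots, with 1 to 4 raised dots at their ends: 1 left forward, 2 left rear, 3 right forward, 4 right rear
- knob (a point): middle of the gear lever's black grip, a capsule 34 mm across, 68 long, along the lever; upright it is 184 mm above the bench. The 10 mm stem below runs through the gate opening, whose walls stop it. The lever stays where it is left and takes 1 to 3 N at the grip to move; the grip travels 48 mm fore and aft and 32 mm to each side of upright. It starts anywhere along the left leg
- pivot (a point): fixed point inside the housing about which the lever tilts, 172 mm below the middle of the grip along the lever, 12 mm above the bench
- lever_fore (a joint): fore and aft tilt of the lever, rad: 0 = in line with the crossbar (free to cross while within about 0.03 of 0), +0.28 = fully home forward, -0.28 = fully home to the rear (toward the robot); hard stops there
- lever_cross (a joint): sideways tilt of the lever, rad: -0.185 = left leg, 0 = upright, +0.185 = right leg (toward shaker -y); hard stops there
- start_button_top (a point): middle of the top face of the start button: a black round plunger 32 mm across in a grey collar 48 mm across and 12 mm tall on the deck, top 122 mm above the bench (10 mm above the collar). Pressed straight down; springs back
- start_button (a joint): travel of the start button, m: 0 = up, 0.006 = right down (about 5 N)
- flask: conical glass flask, 76 mm across its foot, 112 mm tall, standing on the tray; origin under its foot
- beaker: glass beaker, 64 mm across, 85 mm tall, standing on the tray; origin under its foot
- sample_jar: small amber jar with a white cap, 34 mm across, 48 mm tall, standing on the housing's deck between the lever and the start button; origin under its foot
- amber_bottle: amber bottle with a white cap, 62 mm across, 150 mm tall, on the bench; origin under its foot
- water_bottle: clear bottle with a cap, 64 mm across, 190 mm tall, on the bench; origin under its foot
- pump_bottle: soap bottle with a steel pump head, 60 mm across, 161 mm tall, on the bench; origin under its foot
- glass_dish: round glass dish, 170 mm across, 45 mm tall, on the bench; origin under its foot

How it is judged (in metres and radians):
On the way, in this order (a step that is already met when the one before it is completed fails the run):
1. the lever has been pushed across to the right-hand leg (value of joint lever_cross above 0.13 rad), for 0.05 s.
2. the lever is fully home in the third slot (value of joint lever_fore above 0.25 rad and value of joint lever_cross above 0.13 rad), for 0.2 s.
3. the start button is pressed right down with the lever in third (all of step 2 and value of joint start_button above 0.0045 m), for 0.05 s.
At the end, for the whole second after the job is handed in: The lever rests fully home in the third slot (lever_fore above 0.25, lever_cross above 0.13), the start button is up again (under 1.5 mm), and every bystander is within 30 mm of where it stood (all of step 2 and value of joint start_button below 0.0015 m and distance of each of flask, beaker, sample_jar, amber_bottle, water_bottle, pump_bottle, glass_dish from where it was at the start of the episode below 0.03 m); the robot touches nothing.
It fails at once if the start button is pressed (over 3 mm) before the lever has reached third (not (value of joint lever_fore above 0.25 rad and value of joint lever_cross above 0.13 rad) and value of joint start_button above 0.003 m).
It fails at once if a bystander is moved by more than 30 mm, carried off or lifted (distance of any of flask, beaker, sample_jar, amber_bottle, water_bottle, pump_bottle, glass_dish from where it was at the start of the episode above 0.03 m).
It fails at once if a standing vessel or bottle is tipped (angle between any of flask, beaker, sample_jar, amber_bottle, water_bottle, pump_bottle, glass_dish's own z axis and vertical above 0.35 rad).
It also fails if it takes over 58 s, if anything falls off the work surface, if the arm or the gripper's body presses on something with over 40 N, if the wrist force passes 120 N, or if a joint passes its speed limit or range.

## Working session

There is one attempt and no reset: what is moved stays moved. The work goes in short steps, Python scripts to look and compute and a shell command to move; the robot and the scene stay as the last step left them, time stands still between calls to the robot, and variables do not carry over. Pictures are saved under pics/ and viewed, and the job is handed in when it is done.

```bash
ls; mkdir -p pics; python3 - <<'E'
from cell import manip
import cv2,numpy as np
print(manip.read_state())
for n in("scene","top"):
    p=manip.camera(n); print(n,p["shot"],p["intrinsics"],p["origin"],p["orientation"])
    cv2.imwrite(f"pics/{n}0.png",p["img"][:,:,::-1])
    for t in("gate_middle","knob","pivot","start_button_top","shaker","flask","beaker","sample_jar","amber_bottle","water_bottle","pump_bottle","glass_dish"):
        try: print(t,[(np.round(d["xy"],1),round(d["score"],2)) for d in manip.tip_of(t,p)[:2]])
        except Exception as e: print(t,e)
E
```

```text
pics
{'clock': 0.0, 'joints': array([ 1.18641384e+00,  3.00436037e-01,  1.52161556e+00, -2.71787626e-05,
        1.32071850e+00, -6.66018314e-02]), 'qd': array([-1.83744574e-05,  1.88316024e-04, -4.31669236e-04, -8.90614174e-04,
       -1.43257712e-03, -2.91015432e-04]), 'effort': array([ 1.86641641e-04, -5.31804943e+01, -3.52735984e+01,  7.08134053e-02,
        2.44095846e-02, -1.30118678e-04]), 'eef_pos': array([171.76601585, 522.22039782, 226.89097033]), 'eef_rot': array([-1.57197291e+00,  5.20950726e-05, -3.17773942e-01]), 'wrist_force': array([-0.47439911,  0.24531666,  0.045817  ]), 'moment': array([ 0.02484392,  0.07723754, -0.01239127]), 'finger_gap': 93.93636566801712}
scene 1 [[498.09090294   0.         325.01036314]
 [  0.         498.09090294 192.19960477]
 [  0.           0.           1.        ]] [1088.12730344 1035.40824787  987.87617353] [-2.26377148  0.0189649   2.58485407]
gate_middle [(array([288.1, 174.6]), 0.74)]
knob [(array([280.3, 166.3]), 0.74)]
pivot [(array([454.4, 327.8]), 0.49)]
start_button_top [(array([338.8, 191.7]), 0.4)]
shaker [(array([304.2, 210.6]
[... 417 characters left out ...]
.99753263]
 [  0.           0.           1.        ]] [ 478.22219993  146.28035947 1525.87579117] [-3.09138785  0.00574639 -1.58555405]
gate_middle [(array([355.2, 188. ]), 0.84)]
knob [(array([348.1, 173.6]), 0.57)]
pivot [(array([356.3, 186.2]), 0.9)]
start_button_top [(array([312.8, 206.1]), 0.48)]
shaker [(array([337.8, 193.2]), 0.93)]
flask [(array([404.4, 181.6]), 0.78), (array([353.7, 185.7]), 0.24)]
beaker [(array([441.5, 177.3]), 0.57)]
sample_jar [(array([334.2, 205.7]), 0.41)]
amber_bottle [(array([247.1, 197.7]), 0.56)]
water_bottle [(array([253.9, 168.4]), 0.54)]
pump_bottle [(array([249.5, 223.7]), 0.52)]
glass_dish [(array([201.3, 214. ]), 0.88), (array([440.8, 178.3]), 0.36)]
```

View pics/scene0.png

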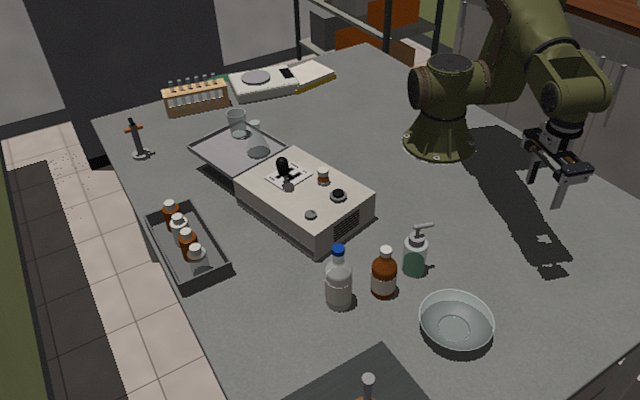

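View pics/top0.png

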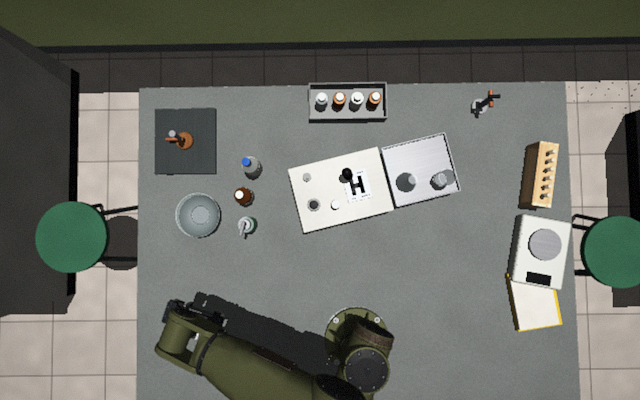

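```bash
cat > h.py <<'E'
import numpy as np,cv2
from scipy.spatial.transform import Rotation as R
from scipy.optimize import least_squares
C={"scene":(np.array([[498.09090294,0,325.01036314],[0,498.09090294,192.19960477],[0,0,1]]),[1088.12730344,1035.40824787,987.87617353],[-2.26377148,0.0189649,2.58485407]),
"top":(np.array([[389.50138191,0,314.09265369],[0,389.50138191,195.99753263],[0,0,1]]),[478.22219993,146.28035947,1525.87579117],[-3.09138785,0.00574639,-1.58555405])}
def proj(n,P):
    K,o,r=C[n];P=np.atleast_2d(P);q=(P-o)@R.from_euler("xyz",r).as_matrix()@K.T
    return q[:,:2]/q[:,2:]
def ray(n,uv):
    K,o,r=C[n];d=R.from_euler("xyz",r).as_matrix()@np.linalg.inv(K)@np.r_[uv,1];return np.array(o),d
def atz(n,uv,z):
    o,d=ray(n,uv);return o+d*(z-o[2])/d[2]
def tri(a,b):
    f=lambda P:np.r_[proj("scene",P)[0]-a,proj("top",P)[0]-b]
    s=least_squares(f,[450,100,100]);return s.x,np.sqrt(np.mean(s.fun**2))
E
python3 - <<'E'
from h import *
np.set_printoptions(precision=1,suppress=True)
D=dict(gate=((288.1,174.6),(355.2,188)),knob=((280.3,166.3),(348.1,173.6)),btn=((338.8,191.7),(312.8,206.1)),shaker=((304.2,210.6),(337.8,193.2)),jar=((327.2,184.2),(334.2,205.7)),flask=((255.7,155.2),(404.4,181.6)),beaker=((239.7,133.6),(441.5,177.3)),amber=((381.8,291.1),(247.1,197.7)),water=((338.6,301),(253.9,168.4)),pump=((414.4,268.5),(249.5,223.7)),dish=((453.8,328.9),(201.3,214)))
Z=dict(gate=105,knob=180,btn=122,shaker=0,jar=100,flask=82,beaker=82,amber=0,water=0,pump=0,dish=0)
for k,(a,b) in D.items(): print(k,*tri(a,b),atz("scene",a,Z[k]),atz("top",b,Z[k]))
E
```

```text
gate [583.4  -1.3 103.8] 1.3340446562182589 [587.9  -3.  105. ] [576.7   2.8 105. ]
knob [624.8  32.1 172. ] 0.4112208551556496 [630.4  41.1 180. ] [621.9  33.9 180. ]
btn [514.7 157.1 118.3] 0.44725217287057 [518.4 160.  122. ] [512.5 158.5 122. ]
shaker [570.   57.4   1. ] 1.0270596840774566 [572.4  54.1   0. ] [564.6  60.8   0. ]
jar [510.2  82.2  92.4] 0.6767130466173091 [513.2  91.7 100. ] [513.3  80.4 100. ]
flask [ 603.9 -187.3   70.4] 0.7104662594608624 [ 612.2 -173.8   82. ] [ 599.4 -182.6   82. ]
beaker [ 607.5 -317.    83.8] 1.1490996295732094 [ 602.7 -315.9   82. ] [ 613.3 -320.6   82. ]
amber [555.2 416.7  -8.8] 0.4594497256367993 [560.9 421.5   0. ] [552.3 417.    0. ]
water [668.1 389.   -0. ] 0.12467655393973115 [668.4 388.8   0. ] [667.4 389.4   0. ]
pump [448.1 409.4   3.5] 0.44420494649890213 [444.7 407.7   0. ] [450.3 408.2   0. ]
dish [488.2 599.6  -0.7] 0.5496428844908029 [487.5 600.6   0. ] [491.  597.1   0. ]
```

The scene picture shows the shaker at about (304,200), with the black knob at (282,165), jar at (323,175) and button at (338,195). The top view shows the gate at (355,185), with the bottles left of the machine and the glassware on the tray to its right. Next I fit the shaker pose and overlay it on both pictures.

```bash
cat >> h.py <<'E'
def S(p,L):
    c,s=np.cos(p[2]),np.sin(p[2]);L=np.atleast_2d(np.array(L,float));return np.c_[p[0]+c*L[:,0]-s*L[:,1],p[1]+s*L[:,0]+c*L[:,1],L[:,2]]
E
cat > ov.py <<'E'
from h import *
def lines():
    o=[]
    b=lambda x0,x1,y0,y1,z:[[x0,y0,z],[x1,y0,z],[x1,y1,z],[x0,y1,z],[x0,y0,z]]
    o.append(b(-120,120,-170,170,100)); o.append(b(-55,55,-105,-15,105)); 
    for s in(-1,1): o.append(b(-33,33,-60+s*16.5-7.5,-60+s*16.5+7.5,105))
    t=np.linspace(0,2*np.pi,30)
    for x,y,r,z in((-30,110,16,122),(-30,110,24,112),(75,110,16,110)): o.append(np.c_[x+r*np.cos(t),y+r*np.sin(t),t*0+z].tolist())
    o.append(b(-120,120,-425,-185,82))
    return o
def overlay(img,n,p,crop,k,fn,extra=()):
    x0,y0,x1,y1=crop
    im=cv2.resize(img[y0:y1,x0:x1,::-1],None,fx=k,fy=k,interpolation=cv2.INTER_CUBIC)
    for l in list(lines()):
        q=((proj(n,S(p,l))-[x0,y0]+.5)*k).astype(int)
        cv2.polylines(im,[q],False,(0,0,255),1)
    for P in extra:
        q=((proj(n,P)[0]-[x0,y0]+.5)*k).astype(int); cv2.circle(im,tuple(map(int,q)),4,(0,255,0),1)
    cv2.imwrite(fn,im)
E
python3 - <<'E'
from ov import *
np.set_printoptions(precision=4,suppress=True)
obs=[([0,-60,105],(288.1,174.6),(355.2,188)),([-30,110,122],(338.8,191.7),(312.8,206.1)),([0,0,0],(304.2,210.6),(337.8,193.2)),([0,-60,12],None,(356.3,186.2))]
def f(p):
    r=[]
    for L,a,b in obs:
        P=S(p,L)
        if a: r+=list(proj("scene",P)[0]-a)
        r+=list(proj("top",P)[0]-b)
    return np.array(r)
s=least_squares(f,[570,57,.23],loss="soft_l1");p=s.x;print(p,s.fun)
for n,c,k in(("scene",(180,90,390,260),3.7),("top",(280,120,470,240),4)):
    im=cv2.imread(f"pics/{n}0.png")[:,:,::-1]
    overlay(im,n,p,c,k,f"pics/{n}_ov.png",[[624.8,32.1,172]])
E
```

```text
[571.3512  57.3482   0.2413] [ 1.0001  0.1148  0.9565 -2.461   0.1461 -0.909   0.4052 -0.9608  0.8494
  0.476   0.8416 -1.7304 -2.5824  1.1781]
```

View pics/scene_ov.png

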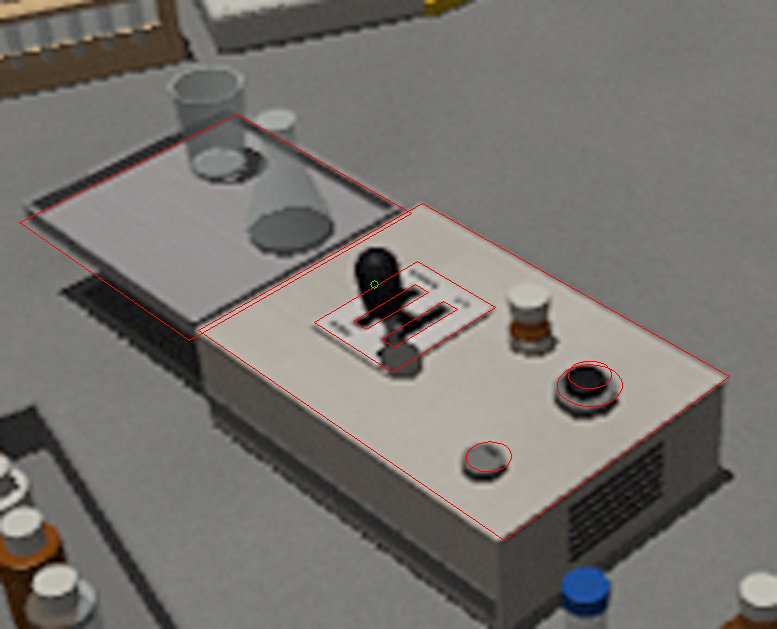

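View pics/top_ov.png

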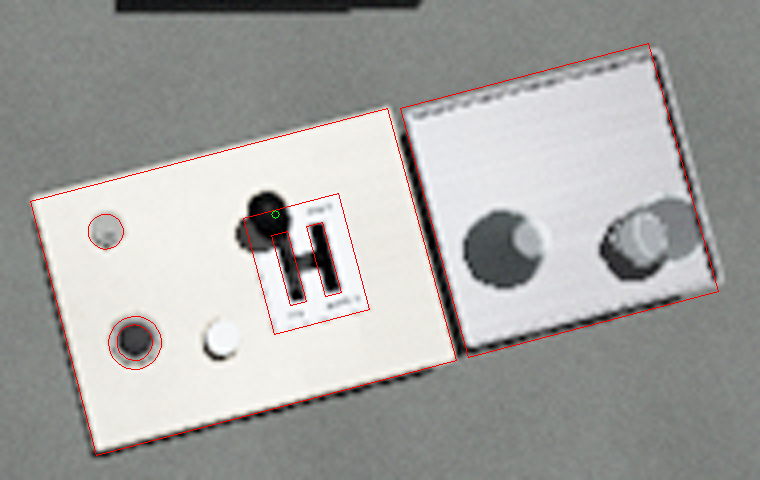

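The top overlay fits; in the scene view the button sits about 2 px off. The lever looks to be fully forward in slot 1 at top-crop (267,213). Next I fit its tilt and work out the shifts for the moves.

```bash
cat >> h.py <<'E'
p0=np.array([571.35,57.35,0.2413])
def loc(P,p=p0):  # world -> local rel. gate middle (x,y), z
    c,s=np.cos(p[2]),np.sin(p[2]);d=np.array(P,float)[:2]-p[:2];return np.array([c*d[0]+s*d[1],-s*d[0]+c*d[1]+60,P[2]])
def wor(L,p=p0): return S(p,[L[0],L[1]-60,L[2]])[0]
def knobp(f,c,r=172): # pivot tilt
    return np.array([r*np.tan(f),-r*np.tan(c),0])*1/np.sqrt(1+np.tan(f)**2+np.tan(c)**2)+[0,0,12+r/np.sqrt(1+np.tan(f)**2+np.tan(c)**2)]
def go(L,yaw=p0[2]):
    from cell import manip
    s=manip.read_state();Rt=R.from_euler("xyz",s["eef_rot"])
    T=wor(L);Rg=R.from_euler("xyz",[-np.pi/2,0,yaw])
    print("t",round(s["clock"],2),"loc now",loc(s["eef_pos"]).round(1),"F",s["wrist_force"].round(1),"-> shift",Rt.inv().apply(T-s["eef_pos"]).round(1),"turn",np.degrees((Rt.inv()*Rg).as_rotvec()).round(1),"gap",round(s["finger_gap"],1))
E
python3 - <<'E'
from h import *
np.set_printoptions(precision=3,suppress=True)
print(knobp(.28,-.185),loc([624.8,32.1,172]))
f=lambda q:np.r_[proj("scene",wor(knobp(*q)))[0]-(280.3,166.3),proj("top",wor(knobp(*q)))[0]-(348.1,173.6)]
s=least_squares(f,[.2,-.1]);print(s.x,s.fun)
for ff in(.28,.2): print(f([ff,-.185]))
go([95,31,300])
E
```

```text
[ 46.783  30.446 174.691] [ 45.868  22.709 172.   ]
[ 0.281 -0.149] [ 0.483 -0.541 -0.195 -0.914]
[ 2.056  0.537 -1.827 -0.351]
[ 5.693 -2.402 -0.944  3.248]
t 1.3 loc now [-276.8  607.1  227.4] F [ 0.2 -0.4 -0.6] -> shift [ 620.7  -72.5 -291.2] turn [  0. -32.  -0.] gap 93.8
```

```bash
python3 -m jog '[0,-40,0,0,0,0, 0,-72,0,0,0,0, 30,-72,-14,0,0,0, 60,-72,-28,0,-5,0, 95,-72,-45,0,-10,0, 130,-72,-61,0,-15,0, 165,-72,-77,0,-20,0, 200,-72,-94,0,-25,0, 235,-72,-110,0,-30,0, 270,-72,-127,0,-32,0]' 0 20; python3 -c "
from h import *
go([95,31,300])"
```

```text
clock: 2.13
eef_pos: [389.7, 315.9, 299.6]
eef_rot: [-1.571, -0.0, 0.246]
wrist_force: [0.6, 0.8, -0.4]
finger_gap: 31.2
t 2.13 loc now [-114.6  354.5  299.6] F [ 0.6  0.8 -0.4] -> shift [ 2.081e+02 -3.000e-01 -3.245e+02] turn [-0.   0.3  0. ] gap 31.2
```

```bash
python3 -m jog '[20,0,-31,0,0,0, 40,0,-62,0,0,0, 61,0,-95,0,0,0, 83,0,-130,0,0,0, 105,0,-164,0,0,0, 127,0,-198,0,0,0, 149,0,-232,0,0,0, 171,0,-267,0,0,0, 193,0,-301,0,0,0, 208,0,-324,0,0,0]'; python3 -m jog '[0,0,0,0,0,0,0,0,0,0,0,0]'; python3 -c "
from h import *
from ov import *
from cell import manip
go([95,31,186])
for n,c,k in(('scene',(200,80,390,230),4),('top',(280,120,470,240),4)):
    p=manip.camera(n); print([(d['xy'],d['score']) for d in manip.tip_of('knob',p)])
    e=manip.read_state()['eef_pos'];overlay(p['img'],n,p0,c,k,f'pics/{n}1.png',[e-[0,0,22],wor(knobp(.28,-.185))])
"
```

```text
clock: 2.97
eef_pos: [669.6, 49.4, 298.8]
eef_rot: [-1.571, 0.001, 0.239]
wrist_force: [-0.3, 0.2, 0.0]
finger_gap: 0.6
clock: 3.13
eef_pos: [668.4, 51.3, 298.3]
eef_rot: [-1.57, 0.001, 0.239]
wrist_force: [0.2, 0.1, -0.2]
finger_gap: 0.1
t 3.13 loc now [ 92.7  30.9 298.3] F [ 0.2  0.1 -0.2] -> shift [  2.4 112.3   0. ] turn [-0.  -0.1 -0.1] gap 0.1
[([280.8, 167.3], 0.6)]
[([405.5, 181.5], 0.5)]
```

View pics/scene1.png

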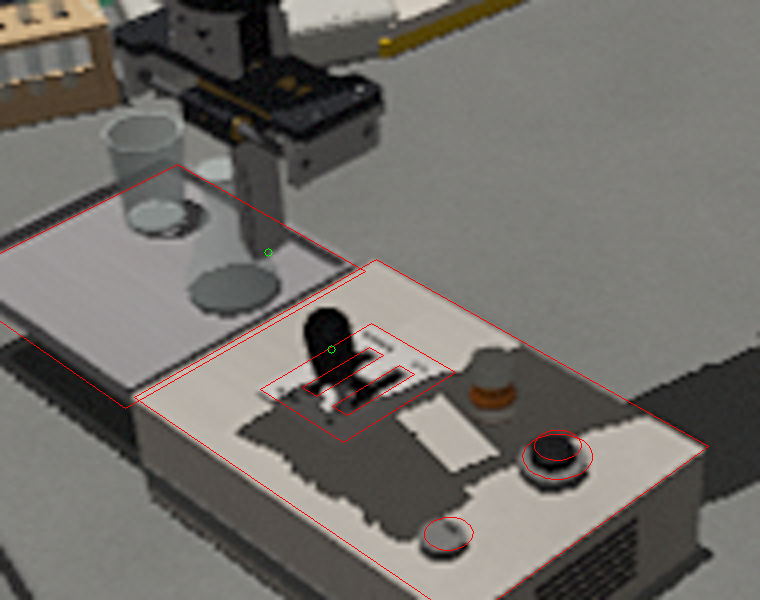

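View pics/top1.png

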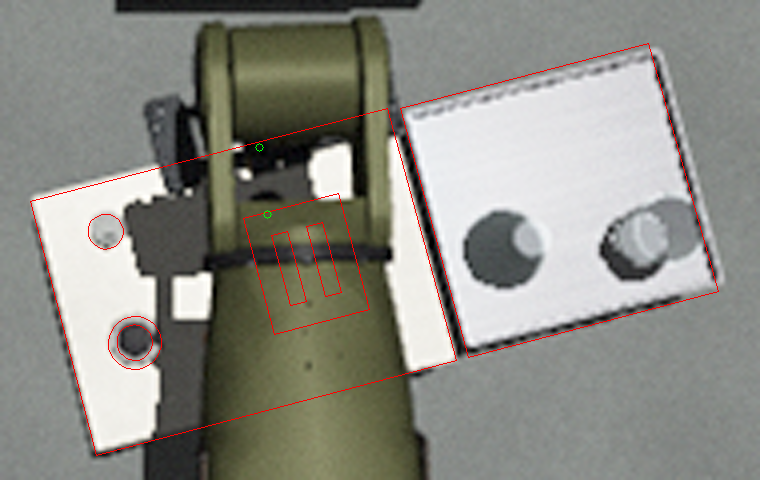

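The fingers are closed ahead of the knob: scene crop shows the tip at (268,253) and the knob at (330,350), with the path clear. Next I lower the tool.

```bash
python3 -m jog '[1,35,0,0,0,0, 2,70,0,0,0,0, 2,100,0,0,0,0, 2,112,0,0,0,0, 2,112,0,0,0,0]'; python3 -c "
from h import *
go([25,31,186])"
```

```text
clock: 3.75
eef_pos: [668.6, 53.5, 185.1]
eef_rot: [-1.57, 0.004, 0.242]
wrist_force: [-1.3, 0.6, 0.6]
finger_gap: 0.2
t 3.75 loc now [ 93.5  33.  185.1] F [-1.3  0.6  0.6] -> shift [-68.5  -0.6  -2. ] turn [-0.1  0.  -0.2] gap 0.2
```

```bash
python3 -m jog '[-8,0,-1,0,0,0, -16,0,-2,0,0,0, -24,0,-2,0,0,0, -32,0,-2,0,0,0, -40,0,-2,0,0,0]';python3 -m jog '[-7,0,0,0,0,0, -13,0,0,0,0,0, -19,0,0,0,0,0, -25,0,0,0,0,0, -25,0,0,0,0,0, -25,0,0,0,0,0]'; python3 -c "
from h import *
from ov import *
from cell import manip
go([25,31,186])
for n,c,k in(('scene',(220,110,320,210),6),):
    p=manip.camera(n); print([(d['xy'],d['score']) for d in manip.tip_of('knob',p)])
    e=manip.read_state()['eef_pos'];overlay(p['img'],n,p0,c,k,f'pics/{n}2.png',[e-[0,0,22],wor(knobp(.0,-.185))])
"
```

```text
clock: 4.17
eef_pos: [632.1, 41.7, 190.8]
eef_rot: [-1.572, -0.005, 0.241]
wrist_force: [1.1, 0.9, 1.1]
finger_gap: 0.4
clock: 4.67
eef_pos: [607.0, 35.3, 187.7]
eef_rot: [-1.571, 0.0, 0.241]
wrist_force: [-0.4, 0.0, -0.0]
finger_gap: 0.5
t 4.67 loc now [ 29.4  30.1 187.7] F [-0.4  0.  -0. ] -> shift [-4.4  1.7  0.9] turn [ 0. -0. -0.] gap 0.5
[([292.9, 157.2], 0.45)]
```

View pics/scene2.png

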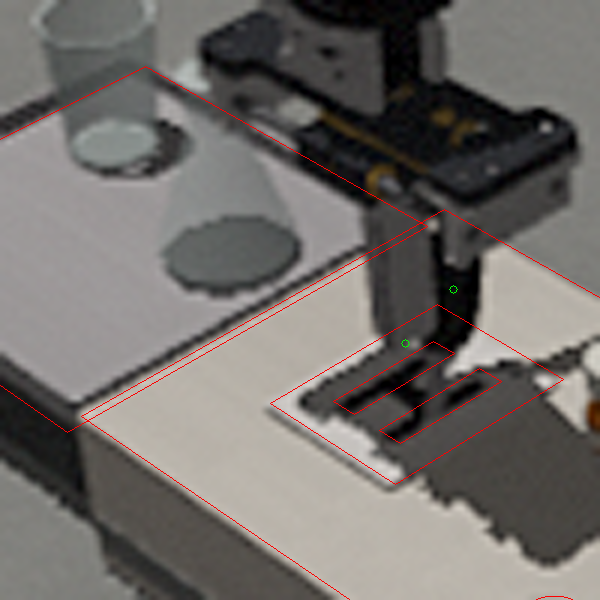

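```bash
python3 -m jog '[-2,0,0,0,0,0, -4,1,0,0,0,0, -4,1,0,0,0,0, -4,1,0,0,0,0]'; python3 -c "
from h import *
go([25,31,186])"
```

```text
clock: 5.1
eef_pos: [603.2, 34.4, 186.3]
eef_rot: [-1.571, 0.0, 0.241]
wrist_force: [0.5, -0.9, -0.9]
finger_gap: 0.1
t 5.1 loc now [ 25.5  30.1 186.3] F [ 0.5 -0.9 -0.9] -> shift [-0.5  0.3  0.9] turn [-0. -0. -0.] gap 0.1
```

```bash
python3 -m jog '[15,0,0,0,0,0, 30,0,5,0,0,0, 32,0,35,0,0,0, 32,0,54,0,0,0, 10,0,54,0,0,0, -15,0,54,0,0,0, -26,0,54,0,0,0, -26,0,54,0,0,0]'; python3 -c "
from h import *
from ov import *
from cell import manip
go([0,78,186])
for n,c,k in(('scene',(220,110,320,210),6),):
    p=manip.camera(n); print([(d['xy'],d['score']) for d in manip.tip_of('knob',p)])
    e=manip.read_state()['eef_pos'];overlay(p['img'],n,p0,c,k,f'pics/{n}3.png',[e-[0,0,22],wor(knobp(.0,-.185))])
"
```

```text
clock: 5.77
eef_pos: [563.8, 80.5, 186.7]
eef_rot: [-1.571, 0.0, 0.241]
wrist_force: [0.7, 0.1, 0.5]
finger_gap: 0.2
t 5.77 loc now [ -1.8  84.3 186.7] F [0.7 0.1 0.5] -> shift [ 1.8  0.7 -6.3] turn [ 0. -0. -0.] gap 0.2
[([294.3, 155.8], 0.66), ([339.3, 191.1], 0.26)]
```

View pics/scene3.png

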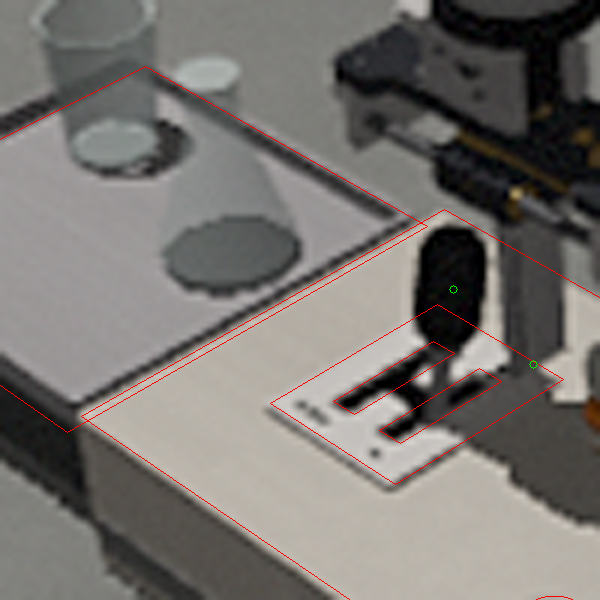

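```bash
python3 -m jog '[1,0,-9,0,0,0, 2,0,-18,0,0,0, 2,0,-26,0,0,0, 2,0,-32,0,0,0, 2,0,-38,0,0,0, 2,0,-44,0,0,0]'; python3 -c "
from h import *
go([0,-2,186])"
```

```text
clock: 6.37
eef_pos: [577.9, 37.7, 186.4]
eef_rot: [-1.571, 0.0, 0.24]
wrist_force: [-0.2, 2.2, 1.5]
finger_gap: 0.4
t 6.37 loc now [  1.6  39.3 186.4] F [-0.2  2.2  1.5] -> shift [ -1.6   0.4 -41.3] turn [-0.  -0.1 -0. ] gap 0.4
```

Force is low, so the lever is crossing. I continue the push.

```bash
python3 -m jog '[0,0,-7,0,0,0, 0,0,-14,0,0,0, 0,0,-21,0,0,0, 0,0,-28,0,0,0, 0,0,-35,0,0,0, 0,0,-40,0,0,0, 0,0,-40,0,0,0]'; python3 -c "
from h import *
from ov import *
from cell import manip
go([0,-2,186])
for n,c,k in(('scene',(220,110,320,210),6),):
    p=manip.camera(n); print([(d['xy'],d['score']) for d in manip.tip_of('knob',p)], proj(n,wor(knobp(0,.185))))
    e=manip.read_state()['eef_pos'];overlay(p['img'],n,p0,c,k,f'pics/{n}4.png',[e-[0,0,22],wor(knobp(.0,.185))])
"
```

```text
clock: 6.95
eef_pos: [587.3, -1.5, 186.2]
eef_rot: [-1.571, 0.0, 0.24]
wrist_force: [-0.8, -0.8, -0.3]
finger_gap: 0.6
t 6.95 loc now [  1.4  -0.9 186.2] F [-0.8 -0.8 -0.3] -> shift [-1.4  0.2 -1.1] turn [ 0.  -0.1 -0. ] gap 0.6
[([279.3, 149.4], 0.52)] [[279.82725256 148.88507936]]
```

View pics/scene4.png

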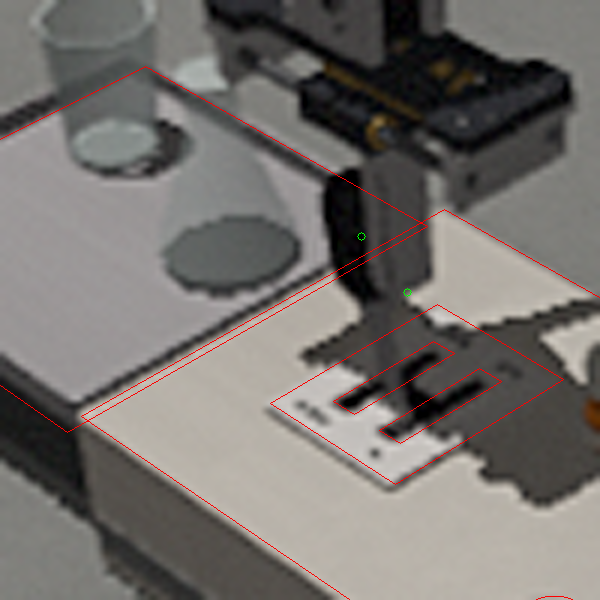

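The knob is now in line with the right leg: network (279.3,149.4) against predicted (279.8,148.9). Next I go around behind it.

```bash
python3 -m jog '[0,0,15,0,0,0, -20,0,20,0,0,0, -45,0,20,0,0,0, -48,0,0,0,0,0, -47,0,-25,0,0,0, -47,0,-30,0,0,0, -47,0,-30,0,0,0]'; python3 -c "
from h import *
go([-28,-30,186])
go([19,-30,186])"
```

```text
clock: 7.63
eef_pos: [548.7, -41.0, 186.4]
eef_rot: [-1.571, -0.0, 0.24]
wrist_force: [0.3, -0.3, 0.4]
finger_gap: 0.6
t 7.63 loc now [-45.5 -30.  186.4] F [ 0.3 -0.3  0.4] -> shift [17.5  0.4  0.1] turn [ 0.  -0.1  0. ] gap 0.6
t 7.63 loc now [-45.5 -30.  186.4] F [ 0.3 -0.3  0.4] -> shift [64.5  0.4  0.2] turn [ 0.  -0.1  0. ] gap 0.6
```

```bash
python3 -m jog '[10,0,0,0,0,0, 17,0,0,0,0,0, 24,0,0,0,0,0, 30,0,0,0,0,0, 36,0,0,0,0,0, 42,0,0,0,0,0, 48,0,0,0,0,0, 54,0,0,0,0,0, 59,0,0,0,0,0, 61,0,0,0,0,0]'; python3 -m jog '[1,0,0,0,0,0,2,0,0,0,0,0,2,0,0,0,0,0]'; python3 -c "
from h import *
go([19,-30,186])"
```

```text
clock: 8.47
eef_pos: [608.5, -26.0, 186.3]
eef_rot: [-1.571, 0.0, 0.241]
wrist_force: [-0.7, -0.3, -0.4]
finger_gap: 0.1
clock: 8.72
eef_pos: [609.9, -25.8, 186.5]
eef_rot: [-1.571, -0.0, 0.241]
wrist_force: [0.0, 0.5, 0.1]
finger_gap: 0.6
t 8.72 loc now [ 17.5 -29.9 186.5] F [0.  0.5 0.1] -> shift [ 1.5  0.5 -0.1] turn [ 0. -0.  0.] gap 0.6
```

No stop force yet, so I press in small steps until I feel it.

```bash
for i in 1 2 3; do python3 -m jog '[1,0,0,0,0,0,1,0,0,0,0,0]' | grep -E "eef_pos|force"; done
```

```text
eef_pos: [610.8, -25.5, 186.6]
wrist_force: [-0.2, -0.6, 0.5]
eef_pos: [611.8, -25.2, 186.5]
wrist_force: [-0.5, -0.7, -0.0]
eef_pos: [612.8, -25.0, 186.4]
wrist_force: [-1.8, -0.7, 0.7]
```

```bash
for i in 1 2 3; do python3 -m jog '[1,0,0,0,0,0,1,0,0,0,0,0]' | grep -E "eef_pos|force"; done;python3 -c "
from h import *
from ov import *
from cell import manip
go([0,-2,186])
for n,c,k in(('scene',(220,110,320,210),6),):
    p=manip.camera(n); print([(d['xy'],d['score']) for d in manip.tip_of('knob',p)], proj(n,wor(knobp(.28,.185))), proj(n,wor(knobp(.25,.185))))
    e=manip.read_state()['eef_pos'];overlay(p['img'],n,p0,c,k,f'pics/{n}5.png',[e-[0,0,22],wor(knobp(.28,.185))])
"
```

```text
eef_pos: [613.6, -24.8, 186.3]
wrist_force: [-2.4, -0.5, -0.3]
eef_pos: [614.3, -24.6, 186.1]
wrist_force: [-5.2, -1.1, 0.9]
eef_pos: [614.9, -24.5, 186.0]
wrist_force: [-8.8, -2.5, 0.8]
t 9.72 loc now [ 22.7 -29.9 186. ] F [-8.8 -2.5  0.8] -> shift [-22.7   0.1  27.8] turn [-0.  -0.  -0.2] gap 0.3
[([266.6, 160.3], 0.52), ([339.2, 299.1], 0.31), ([456.0, 328.8], 0.31)] [[267.78998667 157.96125704]] [[269.02451766 156.79863506]]
```

View pics/scene5.png

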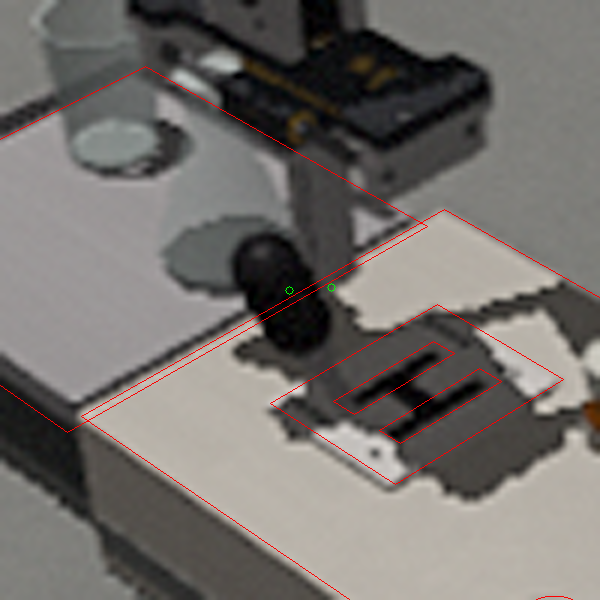

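The stop force (about 9 N) shows the lever is home. I back off, rise, and move over the button.

```bash
python3 -m jog '[-15,0,0,0,0,0, -40,0,0,0,0,0, -50,-20,20,0,0,0, -50,-40,50,0,0,0, -50,-40,85,0,0,0, -50,-40,120,0,0,0, -50,-40,155,0,0,0, -50,-40,190,0,0,0, -50,-40,200,0,0,0, -50,-40,200,0,0,0]'; python3 -c "
from h import *
from ov import *
from cell import manip
np.set_printoptions(precision=1,suppress=True)
go([-28,170,186])
for n,c,k in(('scene',(220,110,390,240),4.5),('top',(280,120,440,240),4.5)):
    p=manip.camera(n)
    for t,L in(('knob',knobp(.28,.185)),('start_button_top',[-30,170,122]),('sample_jar',[-50,101,100])): print(t,[(d['xy'],d['score']) for d in manip.tip_of(t,p)], proj(n,wor(L)))
    e=manip.read_state()['eef_pos'];overlay(p['img'],n,p0,c,k,f'pics/{n}6.png',[e-[0,0,22],wor(knobp(.28,.185))])
"
```

```text
clock: 10.65
eef_pos: [519.1, 160.2, 226.8]
eef_rot: [-1.571, -0.001, 0.244]
wrist_force: [0.2, -1.0, -0.3]
finger_gap: 0.4
t 10.65 loc now [-26.2 172.3 226.8] F [ 0.2 -1.  -0.3] -> shift [-1.9 40.8 -2.3] turn [-0.   0.1  0.1] gap 0.4
knob [([266.4, 158.7], 0.77), ([287.6, 172.8], 0.7), ([379.5, 291.9], 0.48)] [[267.8 158. ]]
start_button_top [([338.5, 191.3], 0.42)] [[338.9 190.8]]
sample_jar [([327.2, 181.7], 0.55)] [[326.1 183. ]]
knob [([361.8, 167.8], 0.69)] [[363.2 168.8]]
start_button_top [([356.6, 187.2], 0.4)] [[313.2 205.1]]
sample_jar [] [[332.9 205.8]]
```

View pics/scene6.png

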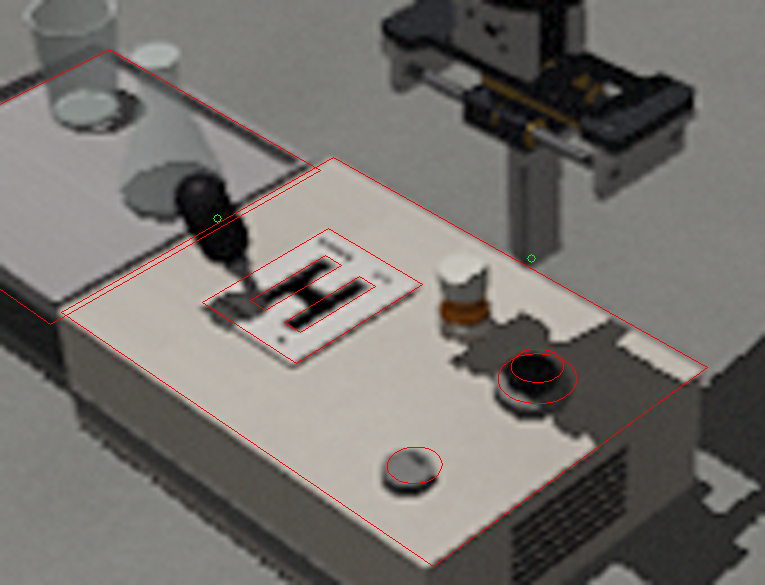

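View pics/top6.png

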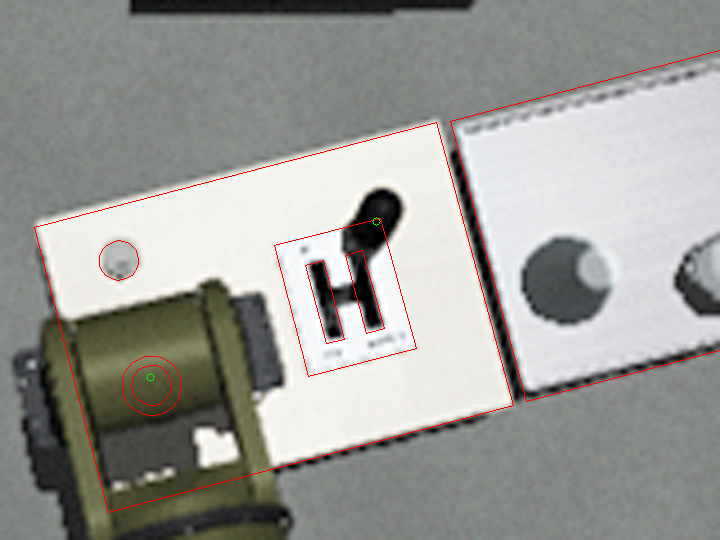

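The lever sits in slot 3: network (266.4,158.7) scene and (361.8,167.8) top, both within 2 px of prediction. The tip is over the button, so I press.

```bash
python3 -m jog '[-2,30,-2,0,0,0, -2,60,-2,0,0,0, -2,76,-2,0,0,0, -2,80,-2,0,0,0, -2,80,-2,0,0,0]'| grep -E "eef_pos|force"; for i in 1 2 3 4; do python3 -m jog '[0,2,0,0,0,0,0,2,0,0,0,0]' | grep -E "eef_pos|force"; done
```

```text
eef_pos: [517.8, 155.2, 145.9]
wrist_force: [0.6, 0.7, 1.0]
eef_pos: [518.5, 155.6, 145.5]
wrist_force: [0.5, -0.3, 0.2]
eef_pos: [518.4, 155.7, 143.1]
wrist_force: [2.0, 0.3, 1.9]
eef_pos: [518.3, 155.7, 140.8]
wrist_force: [3.0, -0.0, 3.6]
eef_pos: [518.3, 155.7, 138.6]
wrist_force: [2.6, 0.6, 5.5]
```

```bash
for i in 1 2 3; do python3 -m jog '[0,1,0,0,0,0,0,1,0,0,0,0]' | grep -E "eef_pos|force"; done
```

```text
eef_pos: [518.3, 155.7, 138.2]
wrist_force: [0.8, -0.8, 8.3]
eef_pos: [518.4, 155.7, 138.0]
wrist_force: [-3.7, -1.7, 17.5]
eef_pos: [518.5, 155.7, 137.8]
wrist_force: [-6.7, -1.7, 26.6]
```

The force has surged to 27 N at the bottom stop (138 mm, as expected), so the button is right down. I release and withdraw upward.

```bash
python3 -m jog '[0,-5,0,0,0,0, 0,-15,0,0,0,0, 0,-45,0,0,0,0, 0,-85,0,0,0,0, 0,-120,0,0,0,0, -20,-150,10,0,0,0, -55,-150,20,0,0,0, -90,-150,30,0,0,0, -120,-150,40,0,0,0, -120,-150,40,0,0,0]'; python3 -m jog '[0,0,0,0,0,0,0,0,0,0,0,0,0,0,0,0,0,0]' >/dev/null; python3 -c "
from h import *
from ov import *
from cell import manip
np.set_printoptions(precision=1,suppress=True)
go([-28,170,186])
for n,c,k in(('scene',(190,90,480,310),2.7),('top',(170,120,470,260),2.6)):
    p=manip.camera(n)
    for t in 'knob start_button_top sample_jar flask beaker amber_bottle water_bottle pump_bottle glass_dish'.split(): print(t,[(d['xy'],round(d['score'],2)) for d in manip.tip_of(t,p)[:1]])
    overlay(p['img'],n,p0,c,k,f'pics/{n}7.png',[wor(knobp(.28,.185))])
"
```

```text
clock: 13.47
eef_pos: [388.0, 166.0, 285.9]
eef_rot: [-1.57, 0.0, 0.242]
wrist_force: [-0.0, -0.6, -0.1]
finger_gap: 0.2
t 13.72 loc now [-147.8  208.   285.2] F [ 0.7 -0.4 -0.1] -> shift [119.9  99.1 -37.9] turn [ 0.  -0.1 -0. ] gap 0.5
knob [([270.3, 155.8], 0.5)]
start_button_top [([340.1, 192.2], 0.66)]
sample_jar [([454.8, 328.9], 0.74)]
flask [([255.6, 155.4], 0.69)]
beaker [([239.4, 134.5], 0.83)]
amber_bottle [([383.5, 290.3], 0.65)]
water_bottle [([338.4, 300.9], 0.98)]
pump_bottle [([410.8, 269.9], 0.57)]
glass_dish [([454.4, 328.8], 0.7)]
knob [([308.6, 202.6], 0.6)]
start_button_top [([312.1, 203.3], 0.54)]
sample_jar [([338.8, 190.6], 0.75)]
flask [([406.5, 182.7], 0.66)]
beaker [([441.8, 178.9], 0.73)]
amber_bottle [([245.2, 199.3], 0.73)]
water_bottle [([256.0, 167.1], 0.8)]
pump_bottle [([248.8, 224.5], 0.8)]
glass_dish [([200.0, 212.3], 0.7)]
```

View pics/scene7.png

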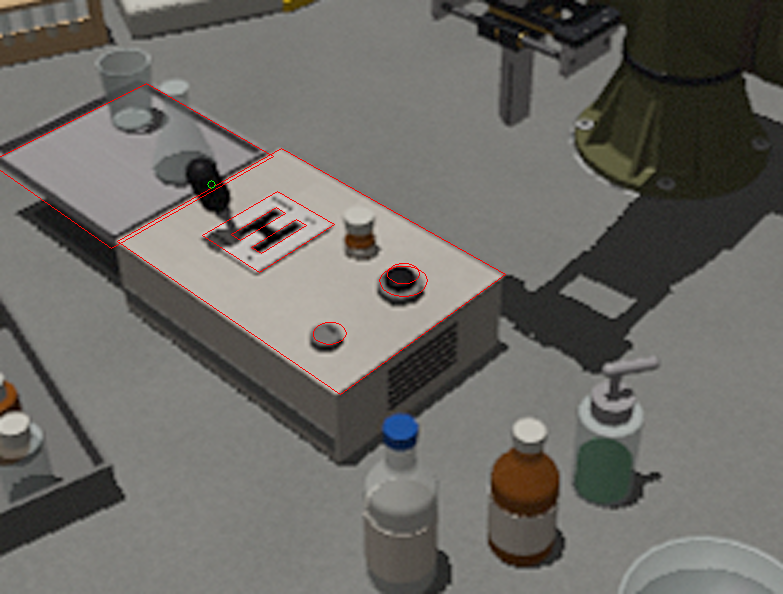

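View pics/top7.png

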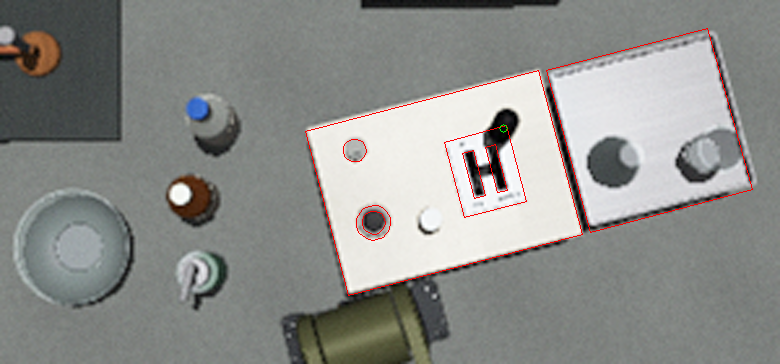

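The last pictures show the lever still in slot 3: its top is at about (265,153) in the scene view, as before the press. The button plunger stands above its collar at (338,192), all the bottles and glassware are standing, and the arm is clear. I hand the job in.

```bash
python3 -c "
from cell import manip
print(manip.sign_off())"
```

```text
the job is handed in; nothing more can be done
None
```

The shaker's lever is in third gear and the start button was pressed right down and has come up again. I handed the job in at about 14 s of the 58 s; the hand-in gives no verdict.

- **Lever:** It started fully forward in slot 1. With the closed fingertips I pulled it back to the crossbar and pushed it across to the right. I then pushed it forward until the force rose to about 9 N, against the 1 to 3 N it takes to move freely, so it was at its stop.
- **Button:** I pressed it until the force rose sharply to 27 N, with the fingertips about 6 mm below where they first touched. That matches its full travel. Then I let go and drew the arm back.
- **Last checks:** The pictures show the lever still in slot 3, the plunger standing above its collar, and every bottle and vessel upright where it stood. The wrist force was about zero, with the arm clear of everything.

Some checks disagreed. In the last pair of pictures the network put the knob 3 to 4 px off in the scene view and wrongly on the button in the top view. It also mistook other things for the sample jar in both views. For those I relied on the pictures themselves, where the knob's top had not moved between the shots before and after the press. The lever's stop and the scene overlay also suggested that my shaker position was about 3 mm too near the robot, which did not matter for either step.

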